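# Seat the round lenses of a light panel by running a fingertip along the row

## Robot

A 6-joint arm with a two-finger parallel gripper is mounted at the origin on the work surface. World frame = base frame: x ahead of the robot, y to its left, z up, the work surface at z = 0. Lengths are in m, angles in rad, forces in N, time in s.
With the tool pointing down it reaches from about 0.35 to 0.925 m from the base axis. Payload 6.4 kg.
Tool frame: the origin (TCP) lies midway between the tips of the shut fingers; the grasp point (between the pads) lies 19 mm behind it (robot.grasp_offset is the distance from the TCP to the grasp point, in m); z points along the fingers, y is the line along which they close (so a half turn about z gives the same grasp; the last joint's range is limited). The gripper opens to 85 mm and grips with 20 to 120 N. Pads are 22 mm wide; open, the fingers measure 114 mm over their backs; the gripper's body (76 mm by 85 mm) begins 54 mm behind the grasp point. The pads swing forward as they close: fully open they stand 13 mm farther back than shut.
Start: joints at [-1.355, 0.245, 1.558, -0, 1.339, -0.174], TCP at [0.247, -0.601, 0.231] pointing down, gripper open.
Joint ranges: [-3.13, 3.13], [-1.02, 2.26], [0.13, 2.54], [-0.95, 4.09], [0.21, 2.88], [-2.74, 2.74]. Speed limits (rad/s): [2.57, 2.57, 3.14, 3.14, 3.14, 3.14].

## Interface

Orientations are given as [roll, pitch, yaw] about the fixed x, y, z axes, in that order (R = Rz(yaw) Ry(pitch) Rx(roll)).
In Python, from workcell import robot, vision, finish_job gives the robot as it stands.
- The arm moves only by the tool jog_arm, never from a script. Its argument "commands" is a list of rows, each a list of 7 numbers: the shift along the tool's x, y, z in cm, then the turn, a rotation vector about the tool's x, y, z in degrees, then the finger opening in cm, from 0 to 8.54. In form: [[tx, ty, tz, ax, ay, az, jaw], ...]. A call has 1 to 12 rows; each row is the pose to reach, as a shift and turn from the pose commanded when the call began, along the tool's axes at that moment; what a row does not reach only later rows make up. A row lasts 1/12 s, in which the tool goes at most 41.7 mm and 7.16 degrees, less where a joint would pass 70% of its speed; a pose out of reach is approached as far as the arm can. A call with a gripper value outside its range is refused whole. The fingers move at their own pace and stop on an object; "newtons" is the grip in N (left out, the last holds). Time passes only in rows, so rows that repeat a pose let the fingers close. It gives the time, the measured TCP pose, the force, the opening and the grip force at its end, in the units of the state.
- robot.sense(): the state, without advancing time (a new reading comes with each control period).
- vision.get_image(name): name is "side" or "top"; returns a dict with "img" (420x560x3 uint8, red, green, blue), "depth" (420x560 float32, m along the optical axis (not along the pixel's ray), 0 where there is no reading), "intrinsics" (3x3 intrinsics, pixels), "dist" ([k1, k2, p1, p2, k3] as OpenCV has them; the pictures are not rectified), "rvec" (rotation vector, rad) and "tvec" (3), from world to camera coordinates, as OpenCV has them. Camera axes: x right, y down, z forward; pixel columns grow to the right and rows downward; lengths in m; the calibration is good to about 2 mm. A picture is of the moment at which its call begins.
- finish_job(): hands the job in; it is judged then, once.
The state is a dict: "time": time; "joint_positions": joint angles; "qd": joint speeds; "joint_torque": joint torques, N m; "tool_pos": TCP position; "eef_rot": TCP orientation; "contact_force": force on the tool from outside, world axes, zero at the start; "moment": the same for the moment, N m; "finger_gap": finger opening in m; "grip_force": force on a finger pad.
Only numpy, scipy, OpenCV 4.12 (cv2) and the standard library are available. Lean on these libraries where they do the work, as an engineer would, in place of code of your own. Each camera call takes 0.05 s, during which the arm holds its last target. There are 200 camera calls.

## Task

On the red light panel the row of five round lenses still stands proud. Run your fingertips along that row in one low pass, starting at the end with the black socket, and press each round lens gently and fully home in turn, staying within 2 cm above the lenses until the last one is home, then move clear. Leave the square lenses standing as they are, pick nothing up, and do not shift the panel or any of the things lying around.

Things in the scene. Friction and masses are not known exactly. Their poses are not given: they have to be found in the camera images.
- panel: Red light panel, slab 270 x 220 mm lying flat on the bench, face 20 mm above the bench, at any yaw. 2 kg, not fastened: slides if shoved sideways with 12 N or more. Origin: centre of underside; x along the long side, y along the short side, z up. Its face carries frosted white snap-in lenses: five round in a slightly curved row along the +y side, four square in a straight row along the -y side.
- socket (a point): Top centre of the panel's only black socket, 26 x 34 mm, standing 14 mm above the face on the panel's short -x edge (panel x = -137, y = 55 mm), where the round row begins.
- round1_top (a point): Top centre of round lens 1 of five, counted from the socket end (nearest the black socket). Shallow frosted white dome, 32 mm across, highest point 7 mm above the panel's face when not pressed in at all; at panel x, y = -90, 55 mm. The point moves with the lens; z up.
- round1 (a joint): How far round lens 1 is pressed into the panel, in m: 0 standing proud, 0.005 fully home against a hard stop (dome then 2 mm above the face). It yields to about 3 N and stays where it is left; starts at 0 to 0.001.
- round2_top (a point): Top centre of round lens 2 of five, counted from the socket end. Shallow frosted white dome, 32 mm across, highest point 7 mm above the panel's face when not pressed in at all; at panel x, y = -45, 70 mm. The point moves with the lens; z up.
- round2 (a joint): How far round lens 2 is pressed into the panel, in m: 0 standing proud, 0.005 fully home against a hard stop (dome then 2 mm above the face). It yields to about 3 N and stays where it is left; starts at 0 to 0.001.
- round3_top (a point): Top centre of round lens 3 of five, counted from the socket end. Shallow frosted white dome, 32 mm across, highest point 7 mm above the panel's face when not pressed in at all; at panel x, y = 0, 75 mm. The point moves with the lens; z up.
- round3 (a joint): How far round lens 3 is pressed into the panel, in m: 0 standing proud, 0.005 fully home against a hard stop (dome then 2 mm above the face). It yields to about 3 N and stays where it is left; starts at 0 to 0.001.
- round4_top (a point): Top centre of round lens 4 of five, counted from the socket end. Shallow frosted white dome, 32 mm across, highest point 7 mm above the panel's face when not pressed in at all; at panel x, y = 45, 70 mm. The point moves with the lens; z up.
- round4 (a joint): How far round lens 4 is pressed into the panel, in m: 0 standing proud, 0.005 fully home against a hard stop (dome then 2 mm above the face). It yields to about 3 N and stays where it is left; starts at 0 to 0.001.
- round5_top (a point): Top centre of round lens 5 of five, counted from the socket end (farthest from the socket). Shallow frosted white dome, 32 mm across, highest point 7 mm above the panel's face when not pressed in at all; at panel x, y = 90, 55 mm. The point moves with the lens; z up.
- round5 (a joint): How far round lens 5 is pressed into the panel, in m: 0 standing proud, 0.005 fully home against a hard stop (dome then 2 mm above the face). It yields to about 3 N and stays where it is left; starts at 0 to 0.001.
- square1 (a joint): How far square lens 1 (28 x 28 mm frosted white, 7 mm proud, counted from the socket end, centre at panel x, y = -75, -60 mm) is pressed in, in m; 0 at the start and to be left so. Moves as easily as the round ones.
- square2 (a joint): How far square lens 2 (28 x 28 mm frosted white, 7 mm proud, counted from the socket end, centre at panel x, y = -25, -60 mm) is pressed in, in m; 0 at the start and to be left so. Moves as easily as the round ones.
- square3 (a joint): How far square lens 3 (28 x 28 mm frosted white, 7 mm proud, counted from the socket end, centre at panel x, y = 25, -60 mm) is pressed in, in m; 0 at the start and to be left so. Moves as easily as the round ones.
- square4 (a joint): How far square lens 4 (28 x 28 mm frosted white, 7 mm proud, counted from the socket end, centre at panel x, y = 75, -60 mm) is pressed in, in m; 0 at the start and to be left so. Moves as easily as the round ones.
- glue_pot: Closed little glue jar with a black cap, 32 mm across, 40 mm tall, standing on the panel between the two rows. Leave alone. Origin: centre of underside.
- standoff: Brass standoff pin, 16 mm across, 28 mm tall, standing upright on the panel between the rows, near the end away from the socket. Leave alone. Origin: centre of underside.
- tape: Roll of blue tape lying flat, 90 mm across, 24 mm tall, on the bench to the left. Leave alone. Origin: centre of underside.
- mug: White mug, 80 mm across, 90 mm tall, on the bench to the right. Leave alone. Origin: centre of underside.
- meter: Black multimeter lying flat, 150 x 75 x 41 mm, on the bench to the left. Leave alone. Origin: centre of underside.
- tray: Grey parts tray, 140 x 100 x 30 mm, on the bench to the right. Leave alone. Origin: centre of underside.
- spool: Metal wire spool standing on end, 56 mm across, 50 mm tall, on the bench to the left. Leave alone. Origin: centre of underside.

How it is judged:
On the way, in this order (a step that is already met when the one before it is completed fails the run):
1. round lens 1 pressed home by the fingertips (value of joint round1 above 0.0035 m and contact force between the fingers and panel above 0.3 N), for 0.04 s.
2. round lens 2 pressed home by the fingertips (value of joint round2 above 0.0035 m and contact force between the fingers and panel above 0.3 N), for 0.04 s.
3. round lens 3 pressed home by the fingertips (value of joint round3 above 0.0035 m and contact force between the fingers and panel above 0.3 N), for 0.04 s.
4. round lens 4 pressed home by the fingertips (value of joint round4 above 0.0035 m and contact force between the fingers and panel above 0.3 N), for 0.04 s.
5. round lens 5 pressed home by the fingertips (value of joint round5 above 0.0035 m and contact force between the fingers and panel above 0.3 N), for 0.04 s.
At the end, for the whole second after the job is handed in: All five round lenses are pressed in by at least 3.5 mm of their 5 mm, every square lens by less than 2 mm, the panel lies still within 20 mm of where it started and every other thing within 25 mm of where it stood (value of joint each of round1, round2, round3, round4, round5 above 0.0035 m and value of joint each of square1, square2, square3, square4 below 0.002 m and distance of panel from where it was at the start of the episode below 0.02 m and linear speed of panel below 0.01 m/s and distance of each of glue_pot, standoff, tape, mug, meter, tray, spool from where it was at the start of the episode below 0.025 m); the robot touches nothing.
It fails at once if a square lens was pressed in (2 mm or more) (value of joint any of square1, square2, square3, square4 above 0.002 m).
It fails at once if the fingertips rose well off the row (some 3.5 cm above the panel's face) after the first round lens was home and before the last was (value of joint round1 above 0.0035 m and not (value of joint round5 above 0.0035 m) and z of the grasp point in the frame of panel above 0.076 m).
It fails at once if the panel was struck or pressed hard (over 45 N) (contact force between any of the arm, the fingers and panel above 45 N).
It fails at once if the panel was shoved (over 20 mm), lifted (over 8 mm) or tipped (distance of panel from where it was at the start of the episode above 0.02 m or height (world z) of panel above 0.008 m or angle between panel's own z axis and vertical above 0.1 rad).
It fails at once if one of the things lying around was moved (over 25 mm) or knocked over (distance of any of glue_pot, standoff, tape, mug, meter, tray, spool from where it was at the start of the episode above 0.025 m or angle between any of glue_pot, standoff, tape, mug, meter, tray, spool's own z axis and vertical above 0.5 rad).
It also fails if it takes over 45 s, if anything falls off the work surface, if the arm or the gripper's body presses on something with over 40 N, if the wrist force passes 120 N, or if a joint passes its speed limit or range.

## Working session

There is one attempt and no reset: what is moved stays moved. The work goes in short steps, Python scripts to look and compute and a tool call to move; the robot and the scene stay as the last step left them, time stands still between calls to the robot, and variables do not carry over. Pictures are saved under pics/ and viewed, at most 10 in all, crops included, and the job is handed in when it is done.

Besides the shell and the picture viewer there is one more tool, called after "Request:" by a JSON object that holds its "op" and its "data". jog_arm: Moves the arm, as the interface text tells. Its arguments: {"type":"object","properties":{"commands":{"type":"array"},"newtons":{"type":"number"}},"required":["commands"]}

```bash
mkdir -p pics; cat > h.py <<'E'
import numpy as np, cv2
from workcell import robot, vision, finish_job
def ray(im,uv,z):
    K=np.array(im["intrinsics"]);d=np.array(im["dist"]);R=cv2.Rodrigues(np.array(im["rvec"]))[0];t=np.array(im["tvec"]).ravel()
    p=cv2.undistortPoints(np.array(uv,float).reshape(-1,1,2),K,d).reshape(-1,2)
    D=np.c_[p,np.ones(len(p))]@R; C=-R.T@t
    return C+D*((z-C[2])/D[:,2])[:,None]
E
python3 - <<'E'
from h import *
s=robot.sense();print(s["tool_pos"],s["eef_rot"],s["contact_force"])
for n in("top","side"):
    im=vision.get_image(n);cv2.imwrite(f"pics/{n}0.png",im["img"][:,:,::-1]);np.save(f"{n}.npy",im,allow_pickle=True)
    h=cv2.cvtColor(im["img"],cv2.COLOR_RGB2HSV)
    m=((h[...,0]<10)|(h[...,0]>170))&(h[...,1]>130)&(h[...,2]>60)
    c=max(cv2.findContours(m.astype(np.uint8),0,2)[0],key=cv2.contourArea)
    print(n,cv2.minAreaRect(c),cv2.contourArea(c))
    if n=="top":
        f=np.zeros(m.shape,np.uint8);cv2.drawContours(f,[cv2.convexHull(c)],-1,1,-1)
        w=((h[...,1]<70)&(h[...,2]>120)&(f>0)).astype(np.uint8)
        for k in cv2.findContours(w,0,2)[0]:
            if cv2.contourArea(k)>60:
                M=cv2.moments(k);uv=[M['m10']/M['m00'],M['m01']/M['m00']]
                print(np.round(uv),cv2.contourArea(k),np.round(ray(im,uv,.026),4))
E
```

```text
[ 0.24689576 -0.60068344  0.23018664] [-3.13971202e+00 -3.44030256e-04  3.89807028e-01] [-0.56173009 -0.1225435  -0.52275983]
top ((286.0055847167969, 203.28836059570312), (71.79890441894531, 86.84658813476562), 25.463346481323242) 6006.0
[294. 233.] 76.0 [[ 0.4642 -0.0728  0.026 ]]
[258. 221.] 68.5 [[0.5018 0.0364 0.026 ]]
[301. 219.] 73.5 [[ 0.5084 -0.0953  0.026 ]]
[260. 206.] 63.0 [[0.5493 0.0297 0.026 ]]
[308. 204.] 76.0 [[ 0.5532 -0.1181  0.026 ]]
[265. 192.] 69.5 [[0.5907 0.0139 0.026 ]]
[315. 189.] 75.5 [[ 0.5973 -0.14    0.026 ]]
[272. 180.] 67.0 [[ 0.6291 -0.0106  0.026 ]]
[283. 169.] 67.5 [[ 0.6618 -0.0444  0.026 ]]
side ((265.5000305175781, 216.50003051757812), (104.20076751708984, 63.95154571533203), 26.56505012512207) 4983.5
```

View pics/top0.png

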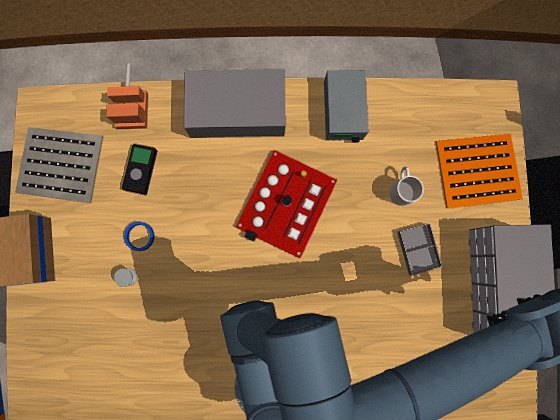

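View pics/side0.png

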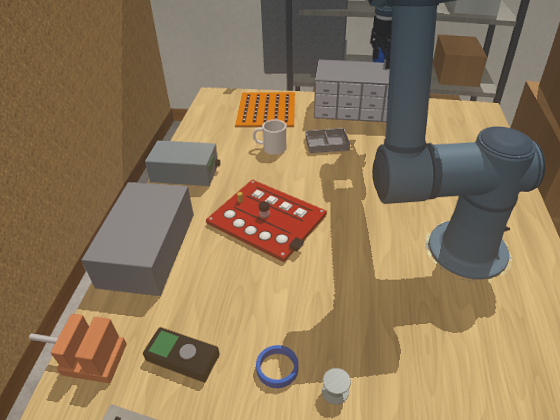

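The top view shows the panel centred near (286,203), the black socket at (250,236), the round row from (258,221) to (283,169) and the squares on the right side. The side view shows the jar and standoff between the rows. Next I fit the panel pose.

```bash
cat >> h.py <<'E'
from scipy.spatial.transform import Rotation as Ro
M=np.array([[-90,55],[-45,70],[0,75],[45,70],[90,55],[-75,-60],[-25,-60],[25,-60],[75,-60]])/1e3
W=np.array([[.5018,.0364],[.5493,.0297],[.5907,.0139],[.6291,-.0106],[.6618,-.0444],[.4642,-.0728],[.5084,-.0953],[.5532,-.1181],[.5973,-.14]])
m0,w0=M.mean(0),W.mean(0)
U,S,V=np.linalg.svd((M-m0).T@(W-w0));Rp=V.T@U.T
F=(M-m0)@Rp.T+w0
def to(p):
    s=robot.sense();R=Ro.from_euler("xyz",s["eef_rot"])
    return np.round(R.inv().apply(np.array(p)-s["tool_pos"])*100,2)
E
python3 - <<'E'
from h import *
print("det",np.linalg.det(Rp),"yaw",np.degrees(np.arctan2(Rp[1,0],Rp[0,0])));print(F[:5].round(4),((F-W)*1e3).round(1).tolist())
im=np.load("top.npy",allow_pickle=True).item()
so=np.array([-.137,.055])-m0; print("socket model",Rp@so+w0,"seen",ray(im,[250,236],.034))
# height check from depth at lenses
for uv in([258,221],[272,180],[283,169]):
    d=im["depth"][uv[1]-1:uv[1]+2,uv[0]-1:uv[0]+2].mean();R=cv2.Rodrigues(np.array(im["rvec"]))[0];t=np.array(im["tvec"]).ravel()
    p=cv2.undistortPoints(np.array([[uv]],float),np.array(im["intrinsics"]),np.array(im["dist"])).ravel()
    print(R.T@(d*np.r_[p,1]-t))
print("to lens1 z=.23",to([*F[0],.23]),"z=.06",to([*F[0],.06]))
E
```

```text
det 1.0000000000000004 yaw -26.68008629503121
[[ 0.5018  0.0365]
 [ 0.5487  0.0297]
 [ 0.5912  0.014 ]
 [ 0.6292 -0.0107]
 [ 0.6626 -0.0443]] [[-0.0, 0.1], [-0.6, 0.0], [0.5, 0.1], [0.1, -0.1], [0.8, 0.1], [-0.6, -0.2], [-0.2, -0.1], [-0.3, 0.2], [0.3, -0.3]]
socket model [0.45979712 0.05764152] seen [[0.45725788 0.05968155 0.034     ]]
[0.50282789 0.03528486 0.02652185]
[ 0.60247447 -0.00851885  0.16725812]
[ 0.66232307 -0.0435415   0.02657262]
to lens1 z=.23 [ 47.79 -49.26   0.13] z=.06 [ 47.79 -49.23  17.13]
```

Request:
{"op": "jog_arm", "data": {"commands": [[4, -4, 0, 0, 0, 0, 0], [8, -8, 0, 0, 0, 0, 0], [12, -12, 0, 0, 0, 0, 0], [16, -16, 0, 0, 0, 0, 0], [20, -20, 0, 0, 0, 0, 0], [23, -24, 0, 0, 0, 0, 0], [26, -27, 0, 0, 0, 0, 0], [29, -30, 0, 0, 0, 0, 0], [32, -33, 0, 0, 0, 0, 0], [35, -36, 0, 0, 0, 0, 0], [38, -39, 0, 0, 0, 0, 0], [40, -41, 0, 0, 0, 0, 0]], "newtons": 20}}

```text
time: 1.1
tool_pos: [0.4336, -0.1353, 0.2311]
eef_rot: [3.141, -0.0, 0.389]
contact_force: [0.8, 0.4, 0.1]
finger_gap: -0.0005
grip_force: 0.0
```

Request:
{"op": "jog_arm", "data": {"commands": [[3, -3, 0, 0, 0, 0, 0], [5, -5.5, 0, 0, 0, 0, 0], [7, -7.5, 0, 0, 0, 0, 0], [7.8, -8.3, 0, 0, 0, 0, 0], [7.8, -8.3, 3, 0, 0, 0, 0], [7.8, -8.3, 6, 0, 0, 0, 0], [7.8, -8.3, 9, 0, 0, 0, 0], [7.8, -8.3, 12, 0, 0, 0, 0], [7.8, -8.3, 15, 0, 0, 0, 0], [7.8, -8.3, 17, 0, 0, 0, 0], [7.8, -8.3, 17, 0, 0, 0, 0], [7.8, -8.3, 17, 0, 0, 0, 0]]}}

```text
time: 2.1
tool_pos: [0.4732, -0.0312, 0.0605]
eef_rot: [-3.14, 0.002, 0.389]
contact_force: [-0.1, -0.1, 1.6]
finger_gap: 0.0003
grip_force: 0.0
```

```bash
python3 - <<'E'
from h import *
s=robot.sense();print(s["time"],s["tool_pos"],s["eef_rot"],s["contact_force"],s["finger_gap"])
print(to([*F[0],.03]),to([*F[0],.022]))
im=vision.get_image("side");cv2.imwrite("pics/s1.png",cv2.resize(im["img"][140:280,180:360,::-1],None,fx=4,fy=4))
E
```

```text
2.1 [ 0.47318404 -0.0312158   0.06050621] [-3.13986623e+00  2.29887443e-03  3.89207960e-01] [-0.10117396 -0.07425347  1.64299382] 0.0002622979744764351
[ 5.22 -5.18  3.05] [ 5.23 -5.18  3.85]
```

View pics/s1.png

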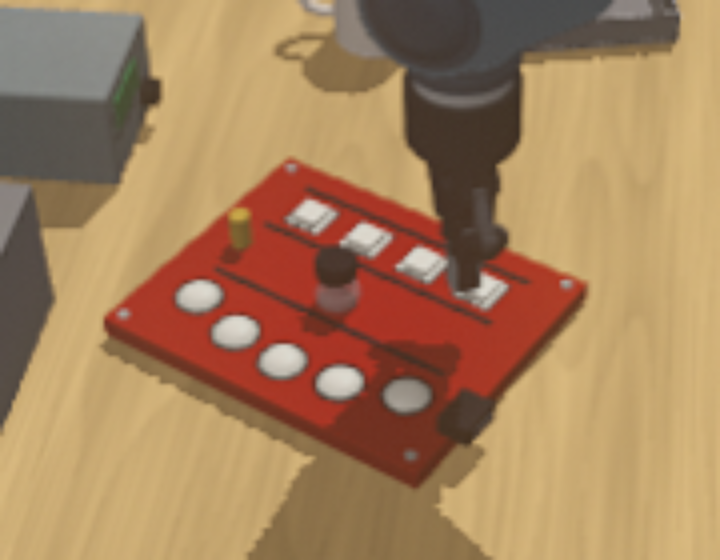

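The crop shows the tool hovering (tip near (465,280)) short of the row, because the first call was speed-limited. Socket at (465,415) and lens 1 at (408,395) are free, so I make up the remaining shift.

Request:
{"op": "jog_arm", "data": {"commands": [[1.5, -1.5, 0, 0, 0, 0, 0], [3, -3, 0, 0, 0, 0, 0], [4.5, -4.5, 0, 0, 0, 0, 0], [5.2, -5.2, 0, 0, 0, 0, 0], [5.2, -5.2, 0, 0, 0, 0, 0], [5.2, -5.2, 1, 0, 0, 0, 0], [5.2, -5.2, 2, 0, 0, 0, 0], [5.2, -5.2, 2.5, 0, 0, 0, 0], [5.2, -5.2, 2.5, 0, 0, 0, 0], [5.2, -5.2, 2.5, 0, 0, 0, 0]]}}

```text
time: 2.98
tool_pos: [0.5016, 0.0364, 0.0354]
eef_rot: [-3.141, 0.002, 0.389]
contact_force: [-0.3, 0.4, -0.8]
finger_gap: 0.0002
grip_force: 0.0
```

```bash
python3 - <<'E'
from h import *
s=robot.sense();print(s["time"],s["tool_pos"],s["contact_force"])
print(to([*F[0],.022]))
im=vision.get_image("side");cv2.imwrite("pics/s2.png",cv2.resize(im["img"][140:280,180:360,::-1],None,fx=4,fy=4))
E
```

```text
2.9833 [0.50161844 0.03639745 0.03539379] [-0.30281973  0.36805132 -0.78418713]
[ 0.02 -0.01  1.34]
```

View pics/s2.png

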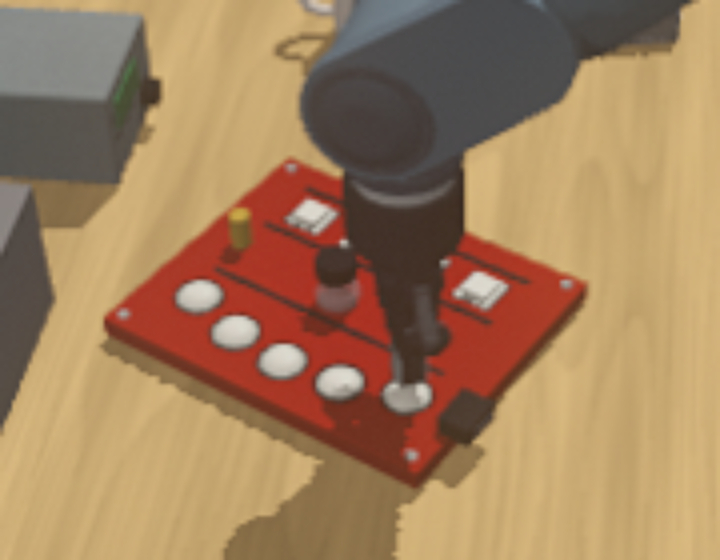

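The tip stands right over lens 1 at (407,395). I'll press in small steps.

Request:
{"op": "jog_arm", "data": {"commands": [[0, 0, 0.4, 0, 0, 0, 0], [0, 0, 0.7, 0, 0, 0, 0], [0, 0, 0.9, 0, 0, 0, 0], [0, 0, 1.0, 0, 0, 0, 0], [0, 0, 1.1, 0, 0, 0, 0], [0, 0, 1.2, 0, 0, 0, 0], [0, 0, 1.2, 0, 0, 0, 0], [0, 0, 1.2, 0, 0, 0, 0]]}}

```text
time: 3.7
tool_pos: [0.5025, 0.0369, 0.0242]
eef_rot: [3.142, -0.0, 0.39]
contact_force: [-0.9, 0.6, -0.2]
finger_gap: 0.0002
grip_force: 0.1
```

Request:
{"op": "jog_arm", "data": {"commands": [[0, 0, 0.05, 0, 0, 0, 0], [0, 0, 0.1, 0, 0, 0, 0], [0, 0, 0.15, 0, 0, 0, 0], [0, 0, 0.2, 0, 0, 0, 0], [0, 0, 0.2, 0, 0, 0, 0]]}}

```text
time: 4.12
tool_pos: [0.5026, 0.0369, 0.0223]
eef_rot: [3.142, -0.0, 0.39]
contact_force: [-1.0, 0.6, 3.0]
finger_gap: 0.0
grip_force: 1.1
```

Request:
{"op": "jog_arm", "data": {"commands": [[0, 0, 0.05, 0, 0, 0, 0], [0, 0, 0.1, 0, 0, 0, 0], [0, 0, 0.1, 0, 0, 0, 0]]}}

```text
time: 4.37
tool_pos: [0.5026, 0.0369, 0.0219]
eef_rot: [-3.141, 0.0, 0.39]
contact_force: [-2.7, 0.3, 8.2]
finger_gap: -0.0004
grip_force: 4.0
```

Hard stop felt (z 21.9 mm, 8 N): lens 1 is home. Now lens 2.

Request:
{"op": "jog_arm", "data": {"commands": [[0, 0, -0.7, 0, 0, 0, 0], [0, 0, -1.3, 0, 0, 0, 0], [1.3, 0.8, -1.3, 0, 0, 0, 0], [2.7, 1.6, -1.3, 0, 0, 0, 0], [4.1, 2.4, -1.3, 0, 0, 0, 0], [4.1, 2.4, -1.3, 0, 0, 0, 0], [4.1, 2.4, -0.8, 0, 0, 0, 0], [4.1, 2.4, -0.5, 0, 0, 0, 0], [4.1, 2.4, -0.3, 0, 0, 0, 0], [4.1, 2.4, -0.2, 0, 0, 0, 0], [4.1, 2.4, -0.1, 0, 0, 0, 0], [4.1, 2.4, -0.1, 0, 0, 0, 0]]}}

```text
time: 5.37
tool_pos: [0.5487, 0.0304, 0.022]
eef_rot: [-3.141, 0.001, 0.39]
contact_force: [-1.2, 0.3, 1.0]
finger_gap: -0.0002
grip_force: 0.5
```

Request:
{"op": "jog_arm", "data": {"commands": [[0, 0, 0.05, 0, 0, 0, 0], [0, 0, 0.1, 0, 0, 0, 0], [0, 0, 0.1, 0, 0, 0, 0]]}}

```text
time: 5.62
tool_pos: [0.5489, 0.0304, 0.0219]
eef_rot: [-3.141, 0.002, 0.39]
contact_force: [-5.0, 0.3, 9.8]
finger_gap: 0.0
grip_force: 4.5
```

Request:
{"op": "jog_arm", "data": {"commands": [[0, 0, -0.7, 0, 0, 0, 0], [0, 0, -1.3, 0, 0, 0, 0], [1.1, 1.0, -1.3, 0, 0, 0, 0], [2.2, 2.0, -1.3, 0, 0, 0, 0], [3.3, 3.1, -1.3, 0, 0, 0, 0], [3.3, 3.1, -1.3, 0, 0, 0, 0], [3.3, 3.1, -0.8, 0, 0, 0, 0], [3.3, 3.1, -0.5, 0, 0, 0, 0], [3.3, 3.1, -0.3, 0, 0, 0, 0], [3.3, 3.1, -0.2, 0, 0, 0, 0], [3.3, 3.1, -0.1, 0, 0, 0, 0], [3.3, 3.1, -0.1, 0, 0, 0, 0]]}}

```text
time: 6.62
tool_pos: [0.5913, 0.0143, 0.0221]
eef_rot: [-3.141, 0.001, 0.39]
contact_force: [0.1, -0.4, 1.0]
finger_gap: -0.0001
grip_force: 0.8
```

Request:
{"op": "jog_arm", "data": {"commands": [[0, 0, 0.05, 0, 0, 0, 0], [0, 0, 0.1, 0, 0, 0, 0], [0, 0, 0.1, 0, 0, 0, 0]]}}

```text
time: 6.87
tool_pos: [0.5914, 0.0143, 0.0219]
eef_rot: [-3.141, 0.001, 0.39]
contact_force: [-4.5, 0.6, 7.5]
finger_gap: -0.0001
grip_force: 4.1
```

Request:
{"op": "jog_arm", "data": {"commands": [[0, 0, -0.7, 0, 0, 0, 0], [0, 0, -1.3, 0, 0, 0, 0], [0.9, 1.2, -1.3, 0, 0, 0, 0], [1.7, 2.5, -1.3, 0, 0, 0, 0], [2.6, 3.7, -1.3, 0, 0, 0, 0], [2.6, 3.7, -1.3, 0, 0, 0, 0], [2.6, 3.7, -0.8, 0, 0, 0, 0], [2.6, 3.7, -0.5, 0, 0, 0, 0], [2.6, 3.7, -0.3, 0, 0, 0, 0], [2.6, 3.7, -0.2, 0, 0, 0, 0], [2.6, 3.7, -0.1, 0, 0, 0, 0], [2.6, 3.7, -0.1, 0, 0, 0, 0]]}}

```text
time: 7.87
tool_pos: [0.6294, -0.01, 0.0221]
eef_rot: [-3.141, 0.001, 0.39]
contact_force: [0.0, -0.2, 2.4]
finger_gap: -0.0001
grip_force: 0.8
```

Request:
{"op": "jog_arm", "data": {"commands": [[0, 0, 0.05, 0, 0, 0, 0], [0, 0, 0.1, 0, 0, 0, 0], [0, 0, 0.1, 0, 0, 0, 0]]}}

```text
time: 8.12
tool_pos: [0.6295, -0.01, 0.0219]
eef_rot: [-3.141, 0.001, 0.39]
contact_force: [-3.9, 0.5, 7.4]
finger_gap: 0.0002
grip_force: 3.8
```

Request:
{"op": "jog_arm", "data": {"commands": [[0, 0, -0.7, 0, 0, 0, 0], [0, 0, -1.3, 0, 0, 0, 0], [0.6, 1.5, -1.3, 0, 0, 0, 0], [1.2, 3.0, -1.3, 0, 0, 0, 0], [1.8, 4.4, -1.3, 0, 0, 0, 0], [1.8, 4.4, -1.3, 0, 0, 0, 0], [1.8, 4.4, -0.8, 0, 0, 0, 0], [1.8, 4.4, -0.5, 0, 0, 0, 0], [1.8, 4.4, -0.3, 0, 0, 0, 0], [1.8, 4.4, -0.2, 0, 0, 0, 0], [1.8, 4.4, -0.1, 0, 0, 0, 0], [1.8, 4.4, -0.1, 0, 0, 0, 0]]}}

```text
time: 9.12
tool_pos: [0.6628, -0.0437, 0.0221]
eef_rot: [-3.141, 0.001, 0.39]
contact_force: [-1.0, -0.0, 2.0]
finger_gap: 0.0003
grip_force: 0.9
```

Request:
{"op": "jog_arm", "data": {"commands": [[0, 0, 0.05, 0, 0, 0, 0], [0, 0, 0.1, 0, 0, 0, 0], [0, 0, 0.1, 0, 0, 0, 0]]}}

```text
time: 9.37
tool_pos: [0.6629, -0.0437, 0.022]
eef_rot: [-3.141, 0.001, 0.39]
contact_force: [-3.8, 0.8, 5.8]
finger_gap: 0.0001
grip_force: 3.6
```

All five are at the stop height; now move clear and check.

Request:
{"op": "jog_arm", "data": {"commands": [[0, 0, -1, 0, 0, 0, 0], [0, 0, -3, 0, 0, 0, 0], [0, 0, -6, 0, 0, 0, 0], [0, 0, -9, 0, 0, 0, 0], [0, 0, -12, 0, 0, 0, 0], [0, 0, -15, 0, 0, 0, 0], [0, 0, -18, 0, 0, 0, 0], [0, 0, -20, 0, 0, 0, 0], [0, 0, -20, 0, 0, 0, 0], [0, 0, -20, 0, 0, 0, 0]]}}

```text
time: 10.2
tool_pos: [0.6639, -0.0441, 0.2228]
eef_rot: [3.14, -0.003, 0.39]
contact_force: [-0.5, 0.8, -1.0]
finger_gap: 0.0
grip_force: 0.0
```

```bash
python3 - <<'E'
from h import *
s=robot.sense();print(s["time"],s["tool_pos"],s["contact_force"])
im=vision.get_image("side");cv2.imwrite("pics/s3.png",cv2.resize(im["img"][140:280,180:360,::-1],None,fx=4,fy=4))
E
```

```text
10.2 [ 0.66385887 -0.04405372  0.22282654] [-0.50591134  0.77028491 -1.01887114]
```

View pics/s3.png

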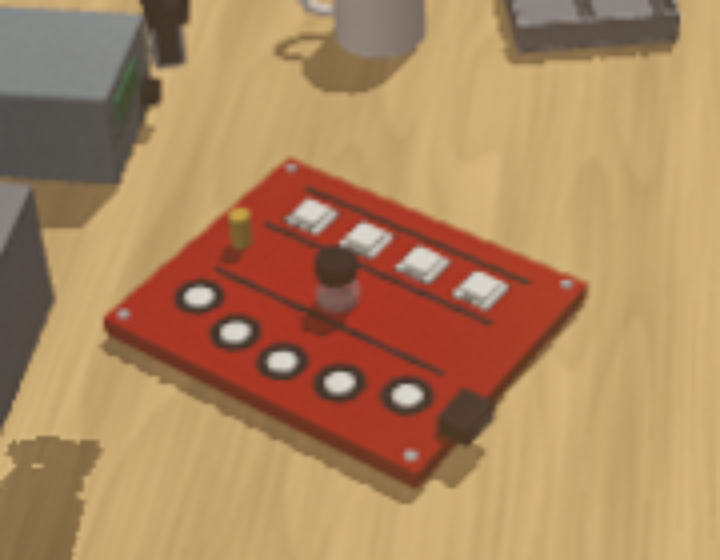

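All five round lenses (from (407,395) to (199,296)) now sit low in their black rims. The squares, jar, standoff and panel are unmoved, and the tool is clear.

```bash
python3 -c "
from workcell import finish_job
print(finish_job())"
```

```text
the job is handed in; nothing more can be done
None
```

All five round lenses were pressed to their stops in order from the socket end in one low pass, with the square lenses, panel and objects around it unmoved in the final picture, and the job is handed in; no verdict was returned.

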